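# Put the stacked lids back on the storage boxes

## Robot

A 6-joint arm with a two-finger parallel gripper is mounted at the origin on a cart in front of the work surface, level with it; the furniture and walls round the work are solid. World frame = base frame: x ahead of the robot, y to its left, z up, the work surface at z = 0. Lengths are in mm, angles in rad, forces in N, time in s.
With the tool pointing down it reaches from about 300 to 775 mm from the base axis. Payload 14.6 kg.
Tool frame: the origin (TCP) lies on the centre line of the jaws, within the pads' length; the fingertips stand ahead of it and the grasp point (between the pads) lies 8 mm behind it (tip_extent is the z of the fingertips in the tool frame, in mm); z points along the fingers, y is the line along which they close (so a half turn about z gives the same grasp; the last joint's range is limited). The gripper opens to 94 mm and grips with 3 to 60 N. Pads are 16 mm wide; open, the fingers measure 119 mm over their backs; the gripper's body (75 mm by 177 mm) begins 78 mm behind the grasp point.
Start: joints at [-1.2, 0.3, 1.521, -0, 1.321, -0.067], TCP at [233.163, -498.121, 216.446] pointing down, gripper open.
Joint ranges: [-3.03, 3.03], [-0.79, 2.21], [0.23, 2.52], [-1.04, 4.18], [0, 3.07], [-2.55, 2.55]. Speed limits (rad/s): [2.22, 2.22, 2.57, 3.14, 3.14, 3.14].

## Interface

Orientations are given as a unit quaternion [w, x, y, z].
In Python, from bench import * gives the robot as it stands.
- The arm moves only by the tool jog_arm, never from a script. Its argument "moves" is text: rows parted by semicolons, each of 7 numbers parted by spaces: the opening, from -1 (shut) to 1 (fully open), then the shift along the world's x, y, z in m, then the turn, a rotation vector about the world's x, y, z in rad. A call has 1 to 12 rows; each row shifts and turns the commanded pose from where the row before left it; what a row does not reach is not made up. A row lasts 1/12 s, in which the tool goes at most 41.7 mm and 7.16 degrees, less where a joint would pass 70% of its speed; a pose out of reach is approached as far as the arm can. A call with a gripper value outside its range is refused whole. The fingers move at their own pace and stop on an object; "newtons" is the grip in N (left out, the last holds). Time passes only in rows, so rows that do not move let the fingers close. It gives the time, the measured TCP pose, the force, the opening and the grip force at its end, in the units of the state.
- state(): the state, without advancing time (a new reading comes with each control period).
- get_image(name): name is "scene" or "top"; returns a dict with "frame" (480x640x3 uint8, red, green, blue), "fx", "fy", "cx", "cy" (pixels), "rvec" (rotation vector, rad) and "tvec" (3), from world to camera coordinates, as OpenCV has them. Camera axes: x right, y down, z forward; pixel columns grow to the right and rows downward; lengths in mm; the calibration is good to about 2 mm. A picture is of the moment at which its call begins. There is no depth.
- sign_off(): hands the job in; it is judged then, once.
The state is a dict: "t": time; "qpos": joint angles; "dq": joint speeds; "joint_efforts": joint torques, N m; "eef_pos": TCP position; "orientation": TCP orientation; "contact_force": force on the tool from outside, world axes, zero at the start; "wrist_torque": the same for the moment, N m; "grip_width": finger opening in mm; "finger_force": force on a finger pad.
Only numpy, scipy, OpenCV 4.12 (cv2) and the standard library are available. Lean on these libraries where they do the work, as an engineer would, in place of code of your own. Each camera call takes 0.05 s, during which the arm holds its last target. There are 200 camera calls.

## Task

The lids of the three wooden storage boxes lie stacked on the worktop. Take the stack apart and close each box with its own lid - long, middle and short - seated fully down on the box's two pins so that it lies flat on the rim. Set the lids down gently without dropping them, let go of them all, and leave the pepper mill, salt shaker and honey jar where they are.

Things in the scene. Friction and masses are not known exactly. Their poses are not given: they have to be found in the camera images.
- lid_long: the long lid: a flat pale wooden plate 170 x 64 x 18 mm, loose, at the start the bottom of the stack of three lids, about 130 g. Origin: centre of its underside; x along its length, y across its width, z up. Two upright through holes, 15 mm in diameter, at x = -71 and +71 mm. It can be gripped across its width (64 mm); either way round is right.
- lid_middle: the middle lid: a flat pale wooden plate 120 x 54 x 18 mm, loose, at the start in the middle of the stack of three lids, about 80 g. Origin: centre of its underside; x along its length, y across its width, z up. Two upright through holes, 15 mm in diameter, at x = -47 and +47 mm. It can be gripped across its width (54 mm); either way round is right.
- lid_short: the short lid: a flat pale wooden plate 74 x 44 x 18 mm, loose, at the start the top of the stack of three lids, about 45 g. Origin: centre of its underside; x along its length, y across its width, z up. Two upright through holes, 15 mm in diameter, at x = -24 and +24 mm. It can be gripped across its width (44 mm); either way round is right.
- box_long: the long box: open darker wooden box 178 x 72 x 60 mm holding three short pale sticks, fixed. Origin: centre of its underside; x along its length, z up; flat rim at z = 60 mm. On the rim two bright metal dowel pins at x = -71 and +71 mm, 14 mm high, 10 mm thick for the lower 6 mm, tapering to 4 mm at the tip. Seated, the lid's underside lies on the rim, pins in its holes.
- box_middle: the middle box: open darker wooden box 128 x 62 x 50 mm holding four corks, fixed. Origin: centre of its underside; x along its length, z up; flat rim at z = 50 mm. On the rim two bright metal dowel pins at x = -47 and +47 mm, 14 mm high, 10 mm thick for the lower 6 mm, tapering to 4 mm at the tip. Seated, the lid's underside lies on the rim, pins in its holes.
- box_short: the short box: open darker wooden box 82 x 52 x 40 mm holding three hazelnuts, fixed. Origin: centre of its underside; x along its length, z up; flat rim at z = 40 mm. On the rim two bright metal dowel pins at x = -24 and +24 mm, 14 mm high, 10 mm thick for the lower 6 mm, tapering to 4 mm at the tip. Seated, the lid's underside lies on the rim, pins in its holes.
- pepper_mill: a dark wooden pepper mill, 58 mm across and 170 mm high, loose, standing behind the work; a bystander to leave alone. Origin: centre of its underside, z up.
- salt_shaker: a glass salt shaker with a grey cap, 44 mm across and 90 mm high, loose, standing behind the work; a bystander to leave alone. Origin: centre of its underside, z up.
- honey_jar: a honey jar with a red screw cap, about 60 mm across and 86 mm high, loose, standing behind the work; a bystander to leave alone. Origin: centre of its underside, z up.

How it is judged (in metres and radians):
At the end, for the whole second after the job is handed in: Each lid lies on the box of its own length: centres within 6 mm in plan, the underside within 3 mm of the rim, long axes within 0.2 rad (either way round), tilted less than 0.06 rad, at rest (below 0.02 m/s and 0.2 rad/s) and released (horizontal distance between lid_long and box_long below 0.006 m and z of lid_long in the frame of box_long between 0.057 and 0.063 m and angle between the x axis of lid_long and the x axis of box_long, either way round below 0.2 rad and angle between each of lid_long, lid_middle, lid_short's own z axis and vertical below 0.06 rad and linear speed of each of lid_long, lid_middle, lid_short below 0.02 m/s and angular speed of each of lid_long, lid_middle, lid_short below 0.2 rad/s and horizontal distance between lid_middle and box_middle below 0.006 m and z of lid_middle in the frame of box_middle between 0.047 and 0.053 m and angle between the x axis of lid_middle and the x axis of box_middle, either way round below 0.2 rad and horizontal distance between lid_short and box_short below 0.006 m and z of lid_short in the frame of box_short between 0.037 and 0.043 m and angle between the x axis of lid_short and the x axis of box_short, either way round below 0.2 rad); the robot touches nothing.
It fails at once if a lid is dropped or thrown: it moves faster than 0.7 m/s (a fall of about 25 mm) while no finger touches it ((linear speed of lid_long above 0.7 m/s and contact force between the fingers and lid_long below 0.05 N) or (linear speed of lid_middle above 0.7 m/s and contact force between the fingers and lid_middle below 0.05 N) or (linear speed of lid_short above 0.7 m/s and contact force between the fingers and lid_short below 0.05 N)).
It fails at once if the pepper mill, salt shaker or honey jar is moved more than 20 mm (distance of any of pepper_mill, salt_shaker, honey_jar from where it was at the start of the episode above 0.02 m).
It also fails if it takes over 99 s, if anything falls off the work surface, if the arm or the gripper's body presses on something with over 40 N, if the wrist force passes 120 N, or if a joint passes its speed limit or range.

## Working session

There is one attempt and no reset: what is moved stays moved. The work goes in short steps, Python scripts to look and compute and a tool call to move; the robot and the scene stay as the last step left them, time stands still between calls to the robot, and variables do not carry over. Pictures are saved under pics/ and viewed, at most 14 in all, crops included, and the job is handed in when it is done.

Besides the shell and the picture viewer there is one more tool, called as a command line: name --argument value ..., lists and objects as JSON in quotes. jog_arm: Moves the arm, as the interface text tells. Its arguments: {"type":"object","properties":{"moves":{"type":"string"},"newtons":{"type":"number"}},"required":["moves"]}

```bash
mkdir -p pics; python3 - <<'E'
from bench import *
import cv2,pickle
for n in("scene","top"):
    d=get_image(n); pickle.dump(d,open(n+".pkl","wb")); cv2.imwrite(f"pics/{n}0.png",d["frame"][:,:,::-1]); print(n,d["fx"],d["cx"],d["rvec"],d["tvec"])
print(state())
E
```

```text
scene 534.1493080356053 319.4927844970729 [ 0.59683167 -2.57339942  1.27079705] [489.92899621 260.52617016 858.79666897]
top 451.3853590524293 313.4736728780368 [ 2.11953976 -2.17255413  0.11166099] [-78.79421803 615.00977601 994.22176162]
{'t': 0.1, 'qpos': array([-1.19958754e+00,  3.00394931e-01,  1.52148836e+00, -1.33934418e-05,
        1.32067426e+00, -6.65738785e-02]), 'dq': array([ 0.00093984, -0.00132355, -0.00072416, -0.00155858, -0.0020258 ,
       -0.00047936]), 'joint_efforts': array([-3.92265538e-04, -5.32644904e+01, -3.53285122e+01,  7.08403392e-02,
        2.34514161e-02, -6.59859325e-05]), 'eef_pos': array([ 233.09529608, -497.93617556,  215.96732062]), 'orientation': array([-4.75879865e-04,  9.76138319e-01,  2.17149139e-01, -7.96141496e-05]), 'contact_force': array([-0.60790984,  0.53104037,  0.59125266]), 'wrist_torque': array([-0.05215237,  0.02857048,  0.00250454]), 'finger_force': 0.0, 'grip_width': 93.79858501678488}
```

View pics/top0.png

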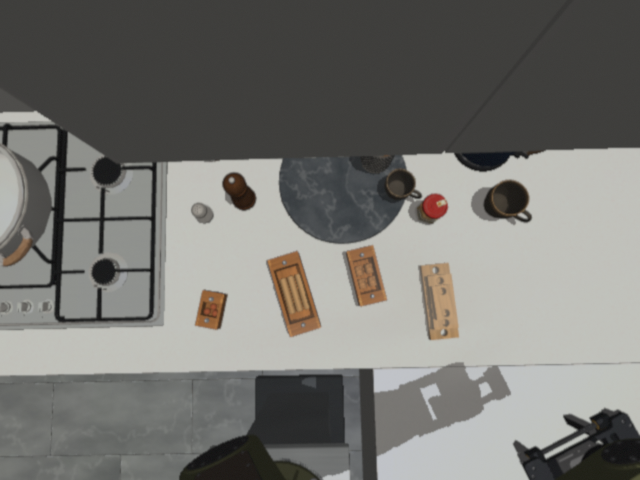

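View pics/scene0.png

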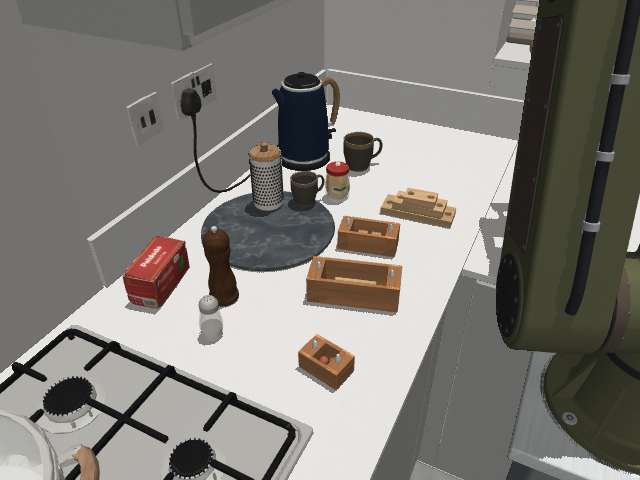

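```bash
cat > h.py <<'E'
import numpy as np,cv2,pickle
def cam(d):
    K=np.array([[d["fx"],0,d["cx"]],[0,d["fy"],d["cy"]],[0,0,1.]]);R=cv2.Rodrigues(np.array(d["rvec"],float))[0];t=np.array(d["tvec"],float)
    return K,R,t
def ray(d,uv,z):
    K,R,t=cam(d);uv=np.atleast_2d(uv).astype(float)
    r=np.c_[uv,np.ones(len(uv))]@np.linalg.inv(K).T@R;c=-R.T@t
    return (c+r*((z-c[2])/r[:,2])[:,None])[:,:2]
def proj(d,P):
    K,R,t=cam(d);p=np.atleast_2d(P)@R.T+t;p=p@K.T;return p[:,:2]/p[:,2:]
E
python3 - <<'E'
from h import *
T=pickle.load(open("top.pkl","rb"));S=pickle.load(open("scene.pkl","rb"))
for d in(T,S):
    K,R,t=cam(d);print("cam",-R.T@t)
a=cv2.resize(T["frame"][235:345,190:470,::-1],(800,314),interpolation=cv2.INTER_CUBIC)
cv2.imwrite("pics/a.png",a)
b=cv2.resize(S["frame"][180:390,290:470,::-1],None,fx=2.85,fy=2.85,interpolation=cv2.INTER_CUBIC);cv2.imwrite("pics/b.png",b)
hsv=cv2.cvtColor(T["frame"],cv2.COLOR_RGB2HSV)
m=((hsv[...,0]<25)&(hsv[...,1]>70)&(hsv[...,2]>60)).astype(np.uint8)
m[:235]=0;m[345:]=0;m[:,:190]=0;m[:,470:]=0
cs,_=cv2.findContours(m,0,2)
for c in cs:
    if cv2.contourArea(c)>150:
        r=cv2.minAreaRect(c);b=cv2.boxPoints(r);print(r,ray(T,b,50).round().tolist())
E
```

```text
cam [ 483.19244025 -114.83600904 1061.25407956]
cam [200.35599295 685.14866486 732.02787408]
((210.5411376953125, 309.42974853515625), (24.824262619018555, 36.77286911010742), 11.888657569885254) [[432.0, 174.0], [511.0, 158.0], [499.0, 103.0], [420.0, 120.0]]
((439.6231384277344, 300.9846496582031), (74.7929458618164, 29.024126052856445), 82.87498474121094) [[551.0, -332.0], [558.0, -396.0], [395.0, -407.0], [389.0, -344.0]]
((293.5000305175781, 293.5), (79.97850036621094, 32.85344314575195), 73.3007583618164) [[573.0, 13.0], [592.0, -58.0], [421.0, -106.0], [402.0, -36.0]]
((365.9706115722656, 275.3823547363281), (56.510799407958984, 28.376665115356445), 75.96376037597656) [[588.0, -165.0], [602.0, -228.0], [479.0, -253.0], [465.0, -192.0]]
```

View pics/a.png

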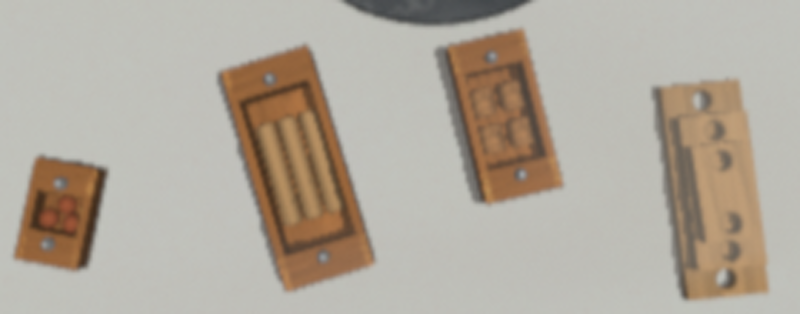

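View pics/b.png

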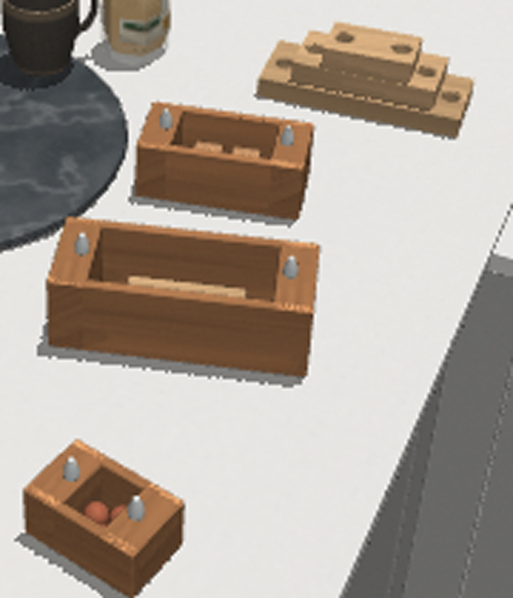

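```bash
cat >> h.py <<'E'
def blob(d,uv,sign,r=4):
    # sub-pixel centroid of a patch brighter/less red (pins, +1) or darker (holes, -1) than its surround
    u,v=np.round(uv).astype(int);p=d["frame"][v-r:v+r+1,u-r:u+r+1].astype(float)
    s=p[...,2]-.5*p[...,0] if sign>0 else -p.mean(2)
    w=np.clip(s-np.median(s)-.3*(s.max()-np.median(s)),0,None)
    yy,xx=np.mgrid[-r:r+1,-r:r+1];w=w*(xx**2+yy**2<=r*r+1)
    return np.array([u+(w*xx).sum()/w.sum(),v+(w*yy).sum()/w.sum()])
E
python3 - <<'E'
from h import *
T=pickle.load(open("top.pkl","rb"));S=pickle.load(open("scene.pkl","rb"))
def rep(n,A,z,L):
    c=A.mean(0);v=A[0]-A[1];print(n,A.round(1).tolist(),"c",c.round(1),"len",np.linalg.norm(v).round(1),L,"ang",np.degrees(np.arctan2(v[1],v[0])).round(1))
ta=lambda p:np.array(p)/2.857+[190,235]-.3
sb=lambda p:np.array(p)/2.85+[290,180]-.3
for n,rim,L,a,b in(("short",40,48,[(61,183),(47,244)],[(70,468),(136,507)]),("long",60,142,[(269,78),(322,257)],[(82,244),(291,267)]),("mid",50,94,[(491,57),(521,174)],[(165,118),(288,135)])):
    z=rim+9
    rep(n+" top",np.array([ray(T,blob(T,ta(p),1),z)[0] for p in a]),z,L)
    rep(n+" scn",np.array([ray(S,blob(S,sb(p),1,5),rim+7.5)[0] for p in b]),z,L)
for n,z,L,a,b in(("short",54,48,[(724,160),(733,222)],[(345,38),(401,48)]),("mid",36,94,[(714,130),(731,249)],[None,(428,71)]),("long",18,142,[(702,100),(726,278)],[(284,63),(451,97)])):
    rep(n+" top",np.array([ray(T,blob(T,ta(p),-1),z)[0] for p in a]),z,L)
    if b[0]:rep(n+" scn",np.array([ray(S,sb(p),z)[0] for p in b]),z,L)
E
```

```text
short top [[488.9, 139.1], [442.0, 148.8]] c [465.4 143.9] len 47.9 48 ang -11.6
short scn [[484.4, 142.9], [437.8, 152.7]] c [461.1 147.8] len 47.7 48 ang -11.9
long top [[565.0, -28.3], [428.6, -67.0]] c [496.8 -47.6] len 141.8 142 ang 15.8
long scn [[560.7, -24.9], [424.6, -63.8]] c [492.7 -44.3] len 141.6 142 ang 15.9
mid top [[578.9, -201.0], [487.3, -220.5]] c [ 533.1 -210.7] len 93.6 94 ang 12.0
mid scn [[574.9, -197.4], [482.6, -216.4]] c [ 528.7 -206.9] len 94.2 94 ang 11.7
short top [[494.8, -378.7], [446.3, -383.2]] c [ 470.5 -380.9] len 48.7 48 ang 5.2
short scn [[489.6, -372.8], [443.2, -377.9]] c [ 466.4 -375.4] len 46.7 48 ang 6.3
mid top [[517.7, -379.0], [423.5, -385.2]] c [ 470.6 -382.1] len 94.4 94 ang 3.8
long top [[544.0, -375.6], [400.5, -386.6]] c [ 472.3 -381.1] len 144.0 142 ang 4.4
long scn [[539.0, -368.3], [396.7, -379.5]] c [ 467.8 -373.9] len 142.8 142 ang 4.5
```

jog_arm --moves "1 0.024 0.012 0.01 0 0 -0.12; 1 0.024 0.012 0 0 0 -0.12; 1 0.024 0.012 0 0 0 -0.118; 1 0.024 0.012 0 0 0 0; 1 0.024 0.012 0 0 0 0;1 0.024 0.012 0 0 0 0; 1 0.024 0.012 0 0 0 0;1 0.024 0.012 0 0 0 0;1 0.024 0.012 0 0 0 0;1 0.021 0.012 0 0 0 0;1 0 0 0 0 0 0"

```text
t: 1.02
eef_pos: [472.9, -375.8, 225.7]
orientation: [-0.001, 0.999, 0.041, -0.0]
contact_force: [-0.7, 0.3, -0.3]
grip_width: 94.3
finger_force: 0.0
```

jog_arm --moves "1 -0.003 -0.002 -0.03 0 0 0;1 0 0 -0.03 0 0 0;1 0 0 -0.03 0 0 0;1 0 0 -0.03 0 0 0;1 0 0 -0.03 0 0 0;1 0 0 -0.02 0 0 0;1 0 0 -0.006 0 0 0;0 0 0 0 0 0 0;-0.3 0 0 0 0 0 0;-0.3 0 0 0 0 0 0;-0.3 0 0 0 0 0 0" --newtons 8

```text
t: 1.93
eef_pos: [467.6, -380.7, 52.0]
orientation: [0.001, 0.999, 0.04, 0.001]
contact_force: [0.3, -0.1, 0.2]
grip_width: 70.7
finger_force: 0.0
```

jog_arm --moves "-0.3 0 0 -0.0015 0 0 0;-0.3 0 0 0 0 0 0;-0.3 0 0 0 0 0 0;-0.3 0 0 0 0 0 0;-0.3 0 0 0 0 0 0;-0.3 0 0 0 0 0 0;-0.3 0 0 0 0 0 0"

```text
t: 2.52
eef_pos: [467.2, -380.1, 49.1]
orientation: [0.0, 0.999, 0.04, 0.0]
contact_force: [-0.7, 0.9, 2.5]
grip_width: 43.7
finger_force: 8.0
```

jog_arm --moves "-0.3 0 0 0.01 0 0 0;-0.3 0 0 0.02 0 0 0;-0.3 0 0 0.03 0 0 0;-0.3 0 0.01 0.03 0 0 0;-0.3 0 0.02 0 0 0 0;-0.3 0 0.03 0 0 0 0;-0.3 0 0.035 0 0 0 0;-0.3 0 0.035 0 0 0 0;-0.3 0 0.035 0 0 0 0;-0.3 0 0.035 0 0 0 0;-0.3 0 0.035 0 0 0 0;-0.3 0 0.035 0 0 0 0" --newtons 15

```text
t: 3.52
eef_pos: [466.9, -108.6, 139.7]
orientation: [0.0, 0.999, 0.04, 0.0]
contact_force: [0.9, 0.7, 0.3]
grip_width: 44.1
finger_force: 15.0
```

jog_arm --moves "-0.3 0 0.035 0 0 0 0;-0.3 0 0.035 0 0 0 0;-0.3 0 0.035 0 0 0 0;-0.3 -0.003 0.035 0 0 0 -0.075;-0.3 0 0.035 0 0 0 -0.075;-0.3 0 0.03 0 0 0 -0.075;-0.3 0 0.03 0 0 0 -0.06;-0.3 0 0.02 -0.01 0 0 0;-0.3 0 0.001 -0.02 0 0 0;-0.3 0 0 -0.015 0 0 0;-0.3 0 0 0 0 0 0;-0.3 0 0 0 0 0 0"

```text
t: 4.52
eef_pos: [464.1, 145.8, 94.3]
orientation: [0.0, 0.995, -0.102, -0.0]
contact_force: [-0.1, 0.3, -0.7]
grip_width: 43.9
finger_force: 15.0
```

```bash
python3 - <<'E'
from bench import *
from h import *
for n in("scene","top"):
    d=get_image(n); pickle.dump(d,open(n+"1.pkl","wb"))
    u,v=proj(d,[463,146,80])[0].astype(int);print(n,u,v)
    c=d["frame"][v-50:v+50,u-65:u+65,::-1]; cv2.imwrite(f"pics/{n}1.png",cv2.resize(c,None,fx=6,fy=6,interpolation=cv2.INTER_CUBIC) if n=="scene" else c)
print(state()["eef_pos"],state()["orientation"],state()["grip_width"])
E
```

```text
scene 325 336
top 203 310
[464.75252972 145.7901497   95.20247081] [-2.62133817e-04  9.94719884e-01 -1.02624264e-01  7.37573987e-04] 43.552230716997684
```

View pics/scene1.png

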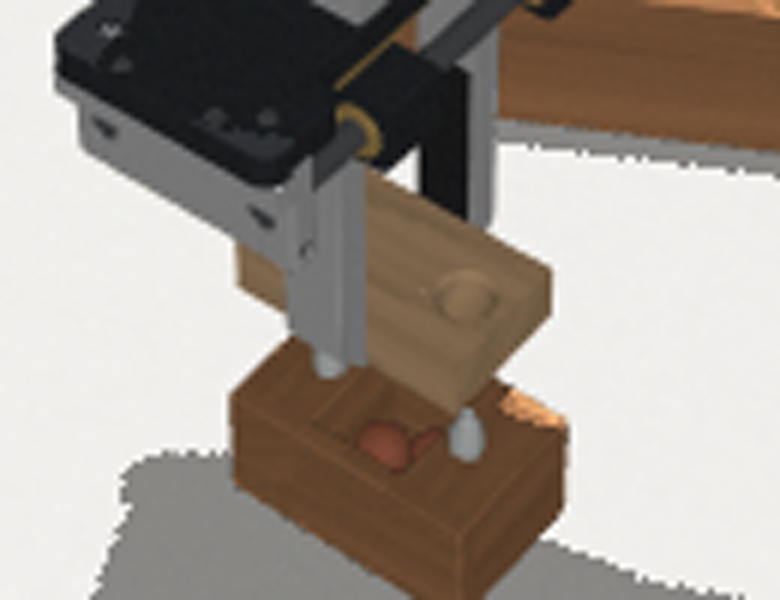

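```bash
python3 - <<'E'
from h import *
S=pickle.load(open("scene1.pkl","rb"))
px=lambda p:np.array(p)/6+[260,286]-.42
h=ray(S,px((466,297)),100)[0]
print("hole",h,"corner end right top",ray(S,px((551,268)),100),"front bottom",ray(S,px((460,412)),82),"left far bottom",ray(S,px((238,288)),82))
print("pin near (orig)",[437.8,152.7],blob(S,px((467,437)),1,4),ray(S,blob(S,px((467,437)),1,4),47.5), "pin tip",ray(S,px((468,410)),54))
a=np.radians(-11.75);print("lid centre",h+24*np.array([np.cos(a),np.sin(a)]))
E
```

```text
hole [439.14724813 151.88812768] corner end right top [[423.10922052 132.55918361]] front bottom [[430.38732888 174.05000499]] left far bottom [[503.2972526 160.8920193]]
pin near (orig) [437.8, 152.7] [337.28865872 358.16666667] [[437.55175714 153.71820591]] pin tip [[438.62755477 150.43769767]]
lid centre [462.64433946 147.00072565]
```

jog_arm --moves "-0.3 -0.001 0.001 -0.01 0 0 0;-0.3 0 0 -0.012 0 0 0;-0.3 0 0 -0.006 0 0 0;-0.3 0 0 -0.004 0 0 0;-0.3 0 0 -0.003 0 0 0;-0.3 0 0 -0.002 0 0 0;-0.3 0 0 0 0 0 0;-0.3 0 0 0 0 0 0"

```text
t: 5.28
eef_pos: [463.3, 146.9, 57.2]
orientation: [-0.0, 0.995, -0.102, 0.0]
contact_force: [0.4, 0.3, -0.4]
grip_width: 44.2
finger_force: 15.0
```

jog_arm --moves "-0.3 0 0 -0.002 0 0 0;-0.3 0 0 -0.0015 0 0 0;-0.3 0 0 -0.001 0 0 0;-0.3 0 0 0 0 0 0;-0.3 0 0 0 0 0 0"

```text
t: 5.7
eef_pos: [463.4, 146.9, 52.9]
orientation: [-0.0, 0.995, -0.102, 0.0]
contact_force: [-2.1, -0.6, 6.7]
grip_width: 44.2
finger_force: 15.0
```

jog_arm --moves "0 0 0 0 0 0 0;0.5 0 0 0 0 0 0;1 0 0 0 0 0 0;1 0 0 0 0 0 0;1 0 0 0.015 0 0 0;1 0 0 0.03 0 0 0;1 0 -0.01 0.03 0 0 0;1 0 -0.03 0.01 0 0 0.07;1 0 -0.035 0 0 0 0.07;1 0 -0.035 0 0 0 0.07;1 0 -0.035 0 0 0 0.07;1 0 -0.035 0 0 0 0"

```text
t: 6.7
eef_pos: [462.9, -34.7, 137.6]
orientation: [0.0, 0.999, 0.04, 0.0]
contact_force: [0.4, 0.0, -0.2]
grip_width: 94.2
finger_force: 0.0
```

jog_arm --moves "1 0 -0.036 0 0 0 0;1 0.005 -0.036 0 0 0 0;1 0 -0.036 0 0 0 0;1 0 -0.036 0 0 0 0;1 0 -0.036 0 0 0 0;1 0 -0.036 0 0 0 0;1 0 -0.036 0 0 0 0;1 0 -0.036 0 0 0 0;1 0 -0.036 0 0 0 0;1 0 -0.02 0 0 0 0;1 0 0 0 0 0 0;1 0 0 0 0 0 0"

```text
t: 7.7
eef_pos: [467.7, -377.6, 136.8]
orientation: [-0.0, 0.999, 0.037, -0.0]
contact_force: [0.4, 0.8, -0.7]
grip_width: 93.9
finger_force: 0.0
```

```bash
python3 - <<'E'
from bench import *
from h import *
for n in("scene","top"):
    d=get_image(n); pickle.dump(d,open(n+"2.pkl","wb"))
d=pickle.load(open("scene2.pkl","rb"))["frame"][:,:,::-1]
a=cv2.resize(d[180:390,290:470],None,fx=2.85,fy=2.85,interpolation=cv2.INTER_CUBIC)
cv2.imwrite("pics/scene2.png",a)
s=state();print(s["eef_pos"],s["orientation"])
E
```

```text
[ 468.1869232  -376.29356575  137.24826367] [-2.58848333e-04  9.99293059e-01  3.75936626e-02 -1.75926750e-04]
```

View pics/scene2.png

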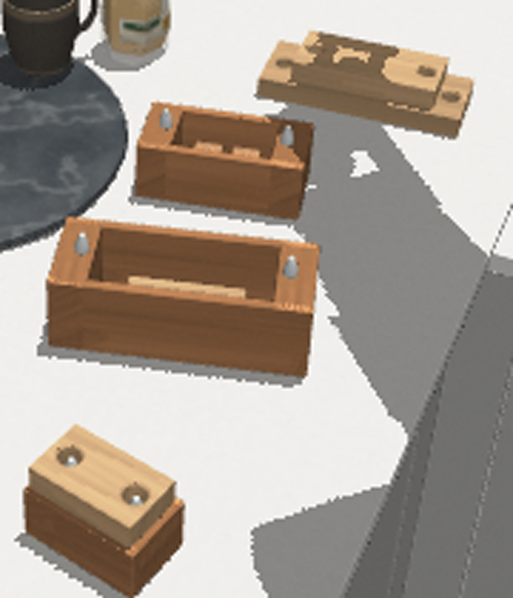

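jog_arm --moves "1 0 -0.002 -0.03 0 0 0;1 0 0 -0.03 0 0 0;1 0 0 -0.025 0 0 0;1 0 0 -0.015 0 0 0;1 0 0 -0.006 0 0 0;0.4 0 0 0 0 0 0;0 0 0 0 0 0 0;-0.2 0 0 0 0 0 0;-0.2 0 0 0 0 0 0;-0.2 0 0 0 0 0 0;-0.2 0 0 0 0 0 0;-0.2 0 0 0 0 0 0" --newtons 10

```text
t: 8.8
eef_pos: [468.3, -379.2, 31.9]
orientation: [0.0, 0.999, 0.037, 0.0]
contact_force: [-1.7, 1.1, 2.0]
grip_width: 53.9
finger_force: 10.0
```

jog_arm --moves "-0.2 0 0 0.01 0 0 0;-0.2 0 0 0.02 0 0 0;-0.2 0 0 0.025 0 0 0;-0.2 0.005 0.01 0.025 0 0 0;-0.2 0.01 0.025 0 0 0 0.033;-0.2 0.01 0.03 0 0 0 0.05;-0.2 0.01 0.03 0 0 0 0.05;-0.2 0.01 0.03 0 0 0 0;-0.2 0.01 0.025 0 0 0 0;-0.2 0.008 0.02 -0.005 0 0 0;-0.2 0 0.001 -0.009 0 0 0;-0.2 0 0 0 0 0 0" --newtons 20

```text
t: 9.8
eef_pos: [530.8, -207.2, 96.5]
orientation: [-0.0, 0.995, 0.105, -0.001]
contact_force: [-0.3, 0.9, -1.0]
grip_width: 53.5
finger_force: 20.0
```

jog_arm --moves "-0.2 0 0 0 0 0 0;-0.2 0 0 0 0 0 0;-0.2 0 0 0 0 0 0"

```text
t: 10.05
eef_pos: [531.0, -209.2, 97.9]
orientation: [0.0, 0.995, 0.103, 0.0]
contact_force: [0.7, -0.8, -0.8]
grip_width: 53.5
finger_force: 20.0
```

```bash
python3 - <<'E'
from bench import *
from h import *
d=get_image("scene"); pickle.dump(d,open("scene3.pkl","wb"))
u,v=proj(d,[531,-208,80])[0].astype(int);print(u,v)
c=d["frame"][v-45:v+45,u-60:u+60,::-1]; cv2.imwrite("pics/scene3.png",cv2.resize(c,None,fx=6.5,fy=6.5,interpolation=cv2.INTER_CUBIC))
s=state();print(s["eef_pos"],s["orientation"],s["grip_width"])
E
```

```text
368 215
[ 531.01783739 -209.0359536    97.86409139] [1.60371873e-04 9.94669380e-01 1.03115231e-01 2.17769937e-04] 54.118452484814576
```

View pics/scene3.png

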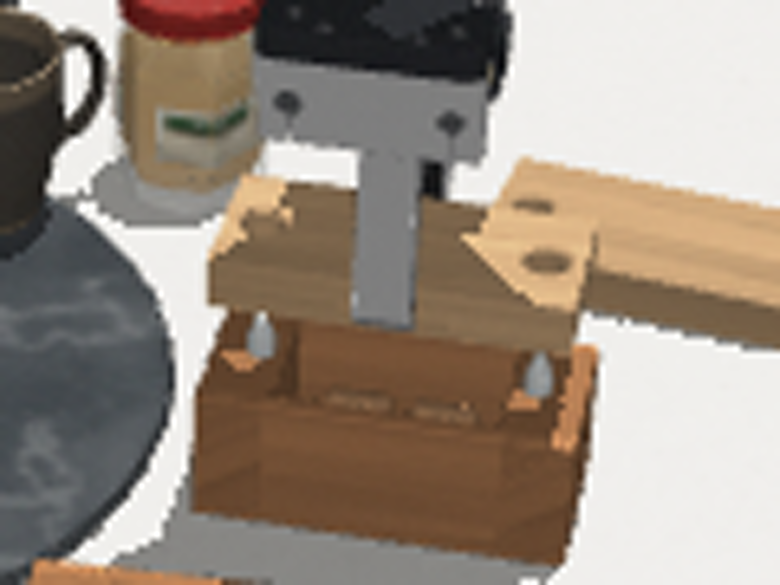

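```bash
python3 - <<'E'
from h import *
S=pickle.load(open("scene3.pkl","rb"))
px=lambda p:np.array(p)/6.5+[308,170]-.42
a=np.radians(11.85);d=np.array([np.cos(a),np.sin(a)]);n=np.array([-d[1],d[0]])
print("centre by hole",ray(S,px((547,262)),102.2)[0]+47*d)
b=ray(S,[px((210,302)),px((572,352))],84.2);v=b[0]-b[1];print("front",np.linalg.norm(v),np.degrees(np.arctan2(v[1],v[0])),b.mean(0)-27*n)
t=ray(S,[px((262,312)),px((540,350))],64);print("tips",t.mean(0))
c=ray(S,[blob(S,px((262,337)),1,4),blob(S,px((540,377)),1,4)],57.5);print("pins",c.mean(0))
E
```

```text
centre by hole [ 529.66809863 -207.32776734]
front 119.08353748107372 11.92742309181641 [ 530.40136612 -211.63950806]
tips [ 530.81393825 -211.69661662]
pins [ 528.82407441 -206.60693386]
```

jog_arm --moves "-0.2 -0.0005 0.0005 -0.01 0 0 0;-0.2 0 0 -0.01 0 0 0;-0.2 0 0 -0.005 0 0 0;-0.2 0 0 -0.003 0 0 0;-0.2 0 0 -0.002 0 0 0;-0.2 0 0 0 0 0 0;-0.2 0 0 0 0 0 0"

```text
t: 10.68
eef_pos: [530.8, -207.6, 67.5]
orientation: [0.0, 0.995, 0.104, 0.0]
contact_force: [-0.4, -0.1, -0.4]
grip_width: 53.5
finger_force: 20.0
```

jog_arm --moves "-0.2 0 0 -0.0015 0 0 0;-0.2 0 0 -0.001 0 0 0;-0.2 0 0 -0.001 0 0 0;-0.2 0 0 -0.0005 0 0 0;-0.2 0 0 0 0 0 0;-0.2 0 0 0 0 0 0"

```text
t: 11.18
eef_pos: [530.8, -207.7, 63.9]
orientation: [0.0, 0.995, 0.104, 0.0]
contact_force: [-1.6, 0.9, 5.4]
grip_width: 53.7
finger_force: 20.0
```

jog_arm --moves "0.2 0 0 0 0 0 0;0.6 0 0 0 0 0 0;1 0 0 0 0 0 0;1 0 0 0 0 0 0;1 0 0 0.015 0 0 0;1 0 0 0.03 0 0 0;1 -0.005 -0.01 0.02 0 0 -0.04;1 -0.015 -0.03 0 0 0 -0.05;1 -0.015 -0.035 0 0 0 -0.04;1 -0.015 -0.035 0 0 0 0;1 -0.01 -0.035 0 0 0 0;1 -0.0015 -0.026 0 0 0 0"

```text
t: 12.18
eef_pos: [467.4, -381.2, 128.6]
orientation: [0.0, 0.999, 0.038, -0.0]
contact_force: [0.6, -0.2, -0.5]
grip_width: 94.2
finger_force: 0.0
```

jog_arm --moves "1 0 0 -0.02 0 0 0;1 0 0 -0.03 0 0 0;1 0 0 -0.03 0 0 0;1 0 0 -0.02 0 0 0;1 0 0 -0.01 0 0 0;1 0 0 -0.0045 0 0 0;0.4 0 0 0 0 0 0;0 0 0 0 0 0 0;0 0 0 0 0 0 0;0 0 0 0 0 0 0;0 0 0 0 0 0 0" --newtons 10

```text
t: 13.1
eef_pos: [469.5, -378.8, 14.9]
orientation: [0.0, 0.999, 0.039, 0.0]
contact_force: [0.0, 0.2, 0.2]
grip_width: 64.0
finger_force: 0.4
```

jog_arm --moves "0 0 0 0 0 0 0;0 0 0 0 0 0 0;0 0 0 0.01 0 0 0;0 0 0 0.02 0 0 0;0 0 0 0.03 0 0 0;0 0 0.01 0.03 0 0 0;0 0.002 0.025 0.02 0 0 0;0 0.003 0.03 0 0 0 0;0 0.003 0.03 0 0 0 0.04;0 0.003 0.03 0 0 0 0.05;0 0.003 0.03 0 0 0 0.05;0 0.003 0.03 0 0 0 0.06" --newtons 22

```text
t: 14.1
eef_pos: [486.0, -192.3, 124.6]
orientation: [0.0, 0.99, 0.14, 0.0]
contact_force: [1.0, -0.3, -2.0]
grip_width: 63.9
finger_force: 22.0
```

jog_arm --moves "0 0.003 0.03 0 0 0 0;0 0.003 0.03 0 0 0 0;0 0.002 0.03 0 0 0 0;0 0 0.03 0 0 0 0;0 0 0.02 -0.01 0 0 0;0 0 0.009 -0.009 0 0 0;0 0 0 0 0 0 0;0 0 0 0 0 0 0;0 0 0 0 0 0 0"

```text
t: 14.85
eef_pos: [494.3, -45.7, 105.3]
orientation: [0.0, 0.99, 0.138, 0.0]
contact_force: [-0.1, 0.1, -1.1]
grip_width: 63.8
finger_force: 22.0
```

```bash
python3 - <<'E'
from bench import *
from h import *
d=get_image("scene"); pickle.dump(d,open("scene4.pkl","wb"))
u,v=proj(d,[495,-45,85])[0].astype(int);print(u,v)
c=d["frame"][v-55:v+45,u-65:u+65,::-1]; cv2.imwrite("pics/scene4.png",cv2.resize(c,None,fx=6,fy=6,interpolation=cv2.INTER_CUBIC))
s=state();print(s["eef_pos"],s["orientation"],s["grip_width"])
E
```

```text
354 261
[494.36845612 -45.73368274 105.37392846] [1.35639761e-04 9.90450397e-01 1.37869326e-01 2.03325021e-04] 63.65413237564243
```

View pics/scene4.png

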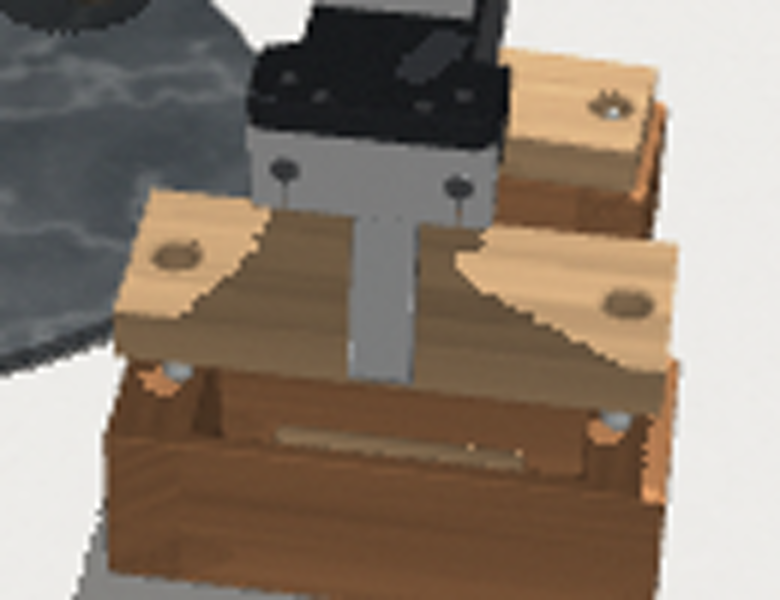

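```bash
python3 - <<'E'
from h import *
S=pickle.load(open("scene4.pkl","rb"))
px=lambda p:np.array(p)/6+[289,206]-.42
for zt in(108.5,109.3,110):
    h=ray(S,[px((178,256)),px((628,303))],zt);v=h[0]-h[1];print(h,h.mean(0),np.linalg.norm(v),np.degrees(np.arctan2(v[1],v[0])))
E
```

```text
[[560.98200068 -25.41877377]
 [425.10506478 -64.73200155]] [493.04353273 -45.07538766] 141.44989073496586 16.136724565376692
[[560.51930957 -24.50710009]
 [424.81670677 -63.76988813]] [492.66800817 -44.13849411] 141.26840740873104 16.136724565376728
[[560.11445484 -23.70938562]
 [424.56439351 -62.92803889]] [492.33942417 -43.31871226] 141.10960949827538 16.13672456537668
```

jog_arm --moves "0 0 0 -0.01 0 0 0;0 0 0 -0.008 0 0 0;0 0 0 -0.005 0 0 0;0 0 0 -0.003 0 0 0;0 0 0 -0.002 0 0 0;0 0 0 0 0 0 0;0 0 0 0 0 0 0"

```text
t: 15.48
eef_pos: [494.2, -44.6, 77.0]
orientation: [-0.0, 0.99, 0.138, 0.0]
contact_force: [-0.3, -0.2, -2.1]
grip_width: 63.8
finger_force: 22.0
```

jog_arm --moves "0 0 0 -0.0015 0 0 0;0 0 0 -0.001 0 0 0;0 0 0 -0.001 0 0 0;0 0 0 0 0 0 0;0 0 0 0 0 0 0"

```text
t: 15.9
eef_pos: [494.4, -44.6, 74.7]
orientation: [0.0, 0.99, 0.139, 0.0]
contact_force: [-6.6, 0.6, 15.3]
grip_width: 63.3
finger_force: 22.0
```

jog_arm --moves "0.2 0 0 0 0 0 0;0.6 0 0 0 0 0 0;1 0 0 0 0 0 0;1 0 0 0 0 0 0;1 0 0 0.015 0 0 0;1 0 0 0.03 0 0 0;1 0 0 0.035 0 0 0;1 0 0 0.035 0 0 0;1 0 0 0.035 0 0 0;1 0 0 0.035 0 0 0;1 0 0 0 0 0 0;1 0 0 0 0 0 0"

```text
t: 16.9
eef_pos: [494.7, -44.7, 259.8]
orientation: [0.001, 0.99, 0.138, 0.002]
contact_force: [-0.3, 0.1, -0.8]
grip_width: 93.9
finger_force: 0.0
```

```bash
python3 - <<'E'
from bench import *
from h import *
d=get_image("scene"); pickle.dump(d,open("scene5.pkl","wb"))
cv2.imwrite("pics/scene5.png",cv2.resize(d["frame"][180:390,270:470,::-1],None,fx=2.85,fy=2.85,interpolation=cv2.INTER_CUBIC))
s=state();print(s["eef_pos"],s["contact_force"],s["grip_width"])
E
```

```text
[494.11682173 -44.60183383 258.19194702] [-0.3666863   0.19009357 -1.59557473] 94.124651774608
```

View pics/scene5.png

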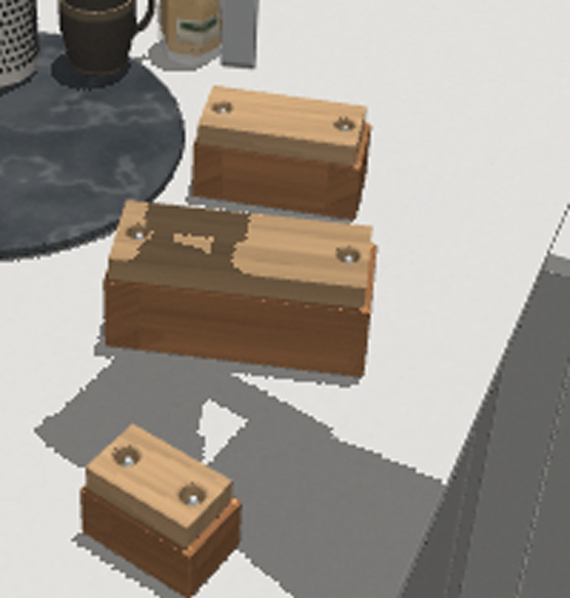

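All three lids lie flat on their boxes with the pin tips visible in the holes (long lid holes at about (137,233) and (348,254) in the crop), and nothing else was touched.

```bash
python3 -c "
from bench import *
print(sign_off())"
```

```text
the job is handed in; nothing more can be done
None
```

The job is handed in: all three lids are on their own boxes and released, and in the last picture they lie flat with the pins in their holes; I never moved near the mill, shaker or jar, and the hand-in gave back no verdict.

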